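# Fetch the first-aid case from its hanger

## Task

Someone at the grinder has nicked a finger: lift the green first-aid case with the white crosses up and off its two-pronged hanger, carry it over, and stand it upright in the middle of the round blue mat, setting it down rather than dropping it. Leave the red case hanging and everything else on the bench where it is.

Things in the scene. Friction and masses are not known exactly. Their poses are not given: they have to be found in the camera images.
- aid_box: first-aid case, green with white crosses on broad faces and top, 65 (x) x 140 (y) x 100 (z) mm, 0.3 to 0.65 kg. Fixed black bow handle on top: round bar 12 thick along y, 110 long, axis 150 above the underside (50 above the case top), legs at y = +-55. Origin at the centre of the underside, z up. Starts hanging by the bar on stand_green's prongs, underside 90 above the bench
- aid_box_bar (a point): middle of the handle bar's axis on the first-aid case, axes as the case's; while it hangs, 72 mm of bar are free between the prongs, to be gripped from above
- stand_green: fixed grey stand, the first-aid case's hanger. Origin on the bench straight below the seated bar; z up, local -x is where its prongs point (roughly to the robot), hung bar along y. Base plate 200 x 130 x 12, x = -55 to 145. Post at x = 98, crossbar 110 long at x = 90, top 249 high. Two round prongs 8 thick at y = +-40 run from the crossbar to seats at x = 0 and upturned tips at x = -33
- stand_green_seat (a point): where the middle of the hung bar's axis lies on stand_green, 240 above the bench. The prong tips' tops stand about 8 above this. To unhook: raise the bar over 14 mm but under 35 mm (then the case top meets the prongs from below), then draw it at least 75 mm to the stand's local -x before raising it further
- mat: flat round blue rubber mat, 220 mm across, 4 thick, fixed on the bench, with a thin white circle 110 across round its middle; origin at the centre of its underside
- bit_box: the red case, same size, shape and handle as the green one but without crosses; hangs on stand_red and stays there; origin at the centre of its underside, z up
- stand_red: the other stand, same as stand_green; the two stands may be on either side of the mat
- screw_jar: jar with yellow cap, 60 across, 70 high; origin under its centre
- flange: dark steel pipe flange, 90 across, 45 high; origin under its centre
- screwdriver: screwdriver with red handle lying near the far edge; origin under its middle, x along it
- wrench: steel wrench lying near the far edge; origin under its middle, x along it
- hammer: hammer lying at the left; origin under its middle, x along it
- oil_bottle: yellow oil bottle, 60 across, 150 high; origin under its centre
- mug: white mug, 80 across, 85 high; origin under its centre
Things that resemble listed ones, but are neither listed nor needed, are in the scene too. Of the things that look like the aid_box, the largest one is meant.

How it is judged:
By the outcome, as a careful person would: the job done as asked, in the order asked, and still so for the second after the job is handed in, with the robot touching nothing.
It also fails if it takes over 54 s, if anything falls off the work surface, if the arm or the gripper's body presses on something with over 40 N, if the wrist force passes 120 N, or if a joint passes its speed limit or range.

## Robot

A 6-joint arm with a two-finger parallel gripper is mounted at the origin on the work surface. World frame = base frame: x ahead of the robot, y to its left, z up, the work surface at z = 0. Lengths are in m, angles in rad, forces in N, time in s.
With the tool pointing down it reaches from about 0.25 to 0.775 m from the base axis. Payload 4 kg.
Tool frame: the origin (TCP) lies between the finger pads; the fingertips stand 11 mm ahead of it and the grasp point (between the pads) lies 8 mm behind it (robot.tip_extent is the z of the fingertips in the tool frame, in m); z points along the fingers, y is the line along which they close (so a half turn about z gives the same grasp; the last joint's range is limited). The gripper opens to 94 mm and grips with 3 to 60 N. Pads are 16 mm wide; open, the fingers measure 119 mm over their backs; the gripper's body (75 mm by 177 mm) begins 78 mm behind the grasp point.
Start: joints at [-1.234, 0.087, 1.371, -0, 1.684, -0.103], TCP at [0.234, -0.498, 0.217] pointing down, gripper open.
Joint ranges: [-3.1, 3.1], [-0.76, 2.03], [0.27, 2.55], [-1.08, 4.22], [0.17, 2.65], [-2.57, 2.57]. Speed limits (rad/s): [2.79, 2.79, 3.14, 3.14, 3.14, 3.14].

## Interface

Orientations are given as [roll, pitch, yaw] about the fixed x, y, z axes, in that order (R = Rz(yaw) Ry(pitch) Rx(roll)).
In Python, from bench import robot, imaging gives the robot as it stands.
- The arm moves only by the shell command python3 -m pendant 'ROWS'. ROWS is JSON, a list of rows, each a list of 7 numbers: the shift along the world's x, y, z in cm, then the turn, a rotation vector about the world's x, y, z in degrees, then the opening, from 0 (shut) to 1 (fully open). In form: [[dx, dy, dz, ax, ay, az, jaw], ...]. A call has 1 to 8 rows; each row shifts and turns the commanded pose from where the row before left it; what a row does not reach is not made up. A row lasts 1/10 s, in which the tool goes at most 50 mm and 8.59 degrees, less where a joint would pass 70% of its speed; a pose out of reach is approached as far as the arm can. A call is refused whole if a number of a shift passes 5 or a number of a turn 8.59, either way. A call with a gripper value outside its range is refused whole. The fingers move at their own pace and stop on an object; the grip force is fixed at half the most. Time passes only in rows, so rows that do not move let the fingers close. It gives the time, the measured TCP pose, the force, the opening and the grip force at its end, in the units of the state.
- robot.get_obs(): the state, without advancing time (a new reading comes with each control period).
- imaging.snapshot(name): name is "scene" or "top" or "wrist"; returns the picture (384x512x3 uint8, red, green, blue); there is no depth.
- imaging.camera_params(name): a dict with "camera_matrix" (3x3 intrinsics, pixels), "k1" (the pictures are not rectified: a ray, as slopes to the right and down, at radius r is drawn at 1 + k1 r^2 times it, then the intrinsics apply), "R" (3x3) and "t" (3): a world point X has camera coordinates R X + t. Camera axes: x right, y down, z forward; pixel columns grow to the right and rows downward; lengths in m; the calibration is good to about 2 mm. A picture is of the moment at which its call begins: read the wrist's pose just before it. camera_params takes no time and is no camera call; for the wrist camera it gives the pose at the moment of the call.
- robot.close_job(): hands the job in; it is judged then, once.
The state is a dict: "time": time; "joint_positions": joint angles; "qvel": joint speeds; "joint_torque": joint torques, N m; "tool_pos": TCP position; "ee_rot": TCP orientation; "wrist_force": force on the tool from outside, world axes, zero at the start; "wrist_torque": the same for the moment, N m; "width": finger opening in m; "finger_force": force on a finger pad.
Only numpy, scipy, OpenCV 4.12 (cv2) and the standard library are available. Lean on these libraries where they do the work, as an engineer would, in place of code of your own. Each camera call takes 0.05 s, during which the arm holds its last target. There are 200 camera calls.

## Working session

There is one attempt and no reset: what is moved stays moved. The work goes in short steps, Python scripts to look and compute and a shell command to move; the robot and the scene stay as the last step left them, time stands still between calls to the robot, and variables do not carry over. Pictures are saved under pics/ and viewed, at most 10 in all, crops included, and the job is handed in when it is done.

```bash
mkdir -p pics; cat > h.py <<'E'
import numpy as np, cv2
from bench import robot, imaging
def snap(n,f):
    P=imaging.camera_params(n); im=imaging.snapshot(n); cv2.imwrite(f,im[:,:,::-1]); return im,P
def ray(P,uv):
    K=np.array(P["camera_matrix"]);R=np.array(P["R"]);t=np.array(P["t"]);k=P["k1"]
    d=np.linalg.solve(K,[uv[0],uv[1],1])[:2]; s=d.copy()
    for _ in range(20): s=d/(1+k*(s@s))
    v=R.T@np.array([s[0],s[1],1]); return -R.T@t, v/np.linalg.norm(v)
def atz(P,uv,z):
    c,v=ray(P,uv); return c+v*(z-c[2])/v[2]
def tri(*obs):
    A=0;b=0
    for P,uv in obs:
        c,v=ray(P,uv);M=np.eye(3)-np.outer(v,v);A=A+M;b=b+M@c
    X=np.linalg.solve(A,b); return X,[np.linalg.norm((np.eye(3)-np.outer(ray(P,u)[1],ray(P,u)[1]))@(X-ray(P,u)[0])) for P,u in obs]
def proj(P,X):
    p=np.array(P["R"])@X+np.array(P["t"]);s=p[:2]/p[2];s=s*(1+P["k1"]*(s@s));return (np.array(P["camera_matrix"])@[s[0],s[1],1])[:2]
E
python3 - <<'E'
from h import *
a,_=snap("scene","pics/scene.png");b,_=snap("top","pics/top.png")
o=robot.get_obs();print(o)
E
```

```text
{'time': 0.1, 'joint_positions': array([-1.23409015e+00,  8.78671076e-02,  1.37209197e+00, -7.90639726e-06,
        1.68363132e+00, -1.03107279e-01]), 'qvel': array([-0.00052738, -0.002127  , -0.00469878, -0.00061332, -0.00169128,
       -0.00126441]), 'joint_torque': array([ 2.28903489e-03, -3.41253376e+01, -3.03301013e+01,  7.20295636e-02,
        3.04547965e-02, -9.79218157e-05]), 'tool_pos': array([ 0.23400325, -0.49720369,  0.21543453]), 'ee_rot': array([-3.13960471e+00, -1.97800672e-04,  4.39812377e-01]), 'wrist_force': array([ 0.00365569, -0.05145699, -0.70370918]), 'wrist_torque': array([0.01221928, 0.03853853, 0.02816282]), 'finger_force': 0.0, 'width': 0.09376955836762844}
```

View pics/scene.png

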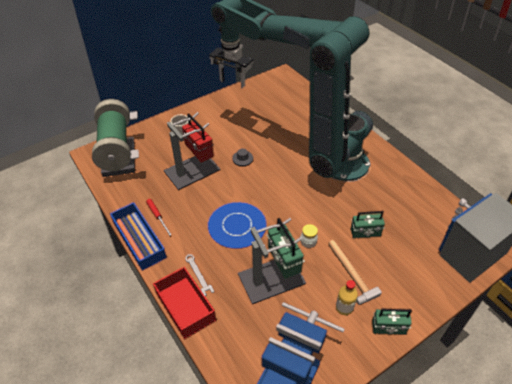

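View pics/top.png

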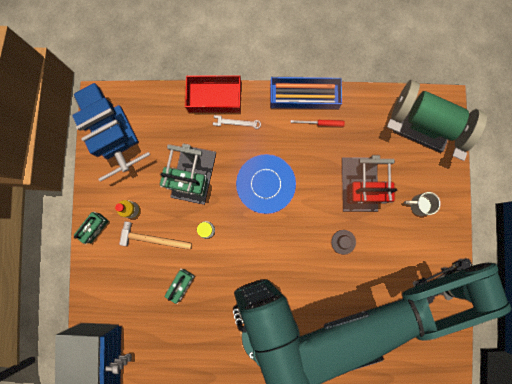

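The scene shows three green cases with crosses, by top-view pixel: one hanging on a stand at (187,182), and two smaller ones on the bench at (91,228) and (180,287). The hanging one is the largest and the only one on a hanger, so it fits the description. The mat is at (266,184), the red case at (374,190) and the yellow-capped jar at (206,230). I'll confirm with an enlarged crop.

```bash
python3 - <<'E'
import cv2,numpy as np
t=cv2.imread("pics/top.png")[135:215,150:230];s=cv2.imread("pics/scene.png")[210:310,230:330]
r=cv2.INTER_CUBIC
cv2.imwrite("pics/crop1.png",np.hstack([cv2.resize(t,(400,400),interpolation=r),cv2.resize(s,(400,400),interpolation=r)]))
E
```

```text
(no output)
```

View pics/crop1.png

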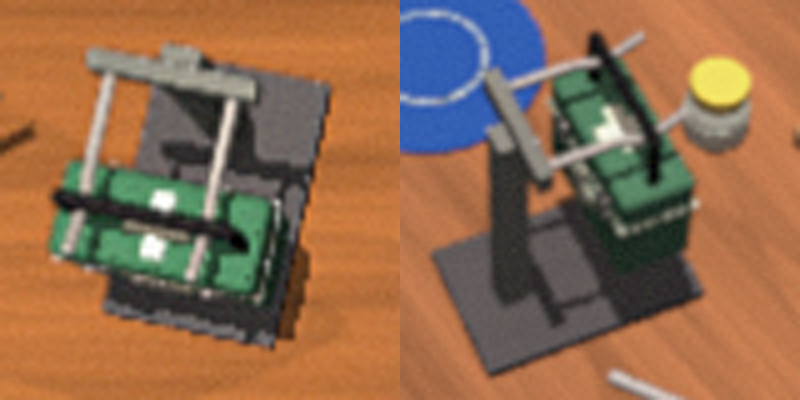

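The crop confirms it: a green case with white crosses hangs on the two prongs, bar visible. Top bar ends are at about (162.4,174.6) and (197.6,183.2). Scene bar ends are at about (293.8,254.5) and (279.5,220.5).

```bash
cat > m.py <<'E'
from h import *
T=imaging.camera_params("top");S=imaging.camera_params("scene")
ct=lambda x,y:((x+.5)/5-.5+150,(y+.5)/5-.5+135)
cs=lambda x,y:((x-400+.5)/4-.5+230,(y+.5)/4-.5+210)
np.set_printoptions(precision=4,suppress=True)
E
python3 - <<'E'
from m import *
A=tri((T,ct(62,198)),(S,cs(655,178)));B=tri((T,ct(238,241)),(S,cs(598,42)))
print(A,B,(A[0]+B[0])/2,np.degrees(np.arctan2(*(A[0]-B[0])[[1,0]])),np.linalg.norm(A[0]-B[0]))
# bar from top with assumed z, 
a=atz(T,ct(62,198),.24);b=atz(T,ct(238,241),.24);print(a,b,(a+b)/2,np.linalg.norm(a-b),np.degrees(np.arctan2(*(a-b)[[1,0]])))
# crossbar ends, top; prong tips
for n,p in dict(cbL=ct(88,62),cbR=ct(255,88),tipL=ct(70,247),tipR=ct(193,277)).items(): print(n,atz(T,p,.245))
print("plate",[atz(T,ct(*p),.012) for p in [(330,85),(105,312),(272,347)]])
for n in("top","scene"):
    im=cv2.imread(f"pics/{n}.png");h=cv2.cvtColor(im,cv2.COLOR_BGR2HSV)
    m=cv2.inRange(h,(105,150,80),(125,255,255));k,l,s,c=cv2.connectedComponentsWithStats(m)
    x,y=((200,300),(130,240)) if n=="top" else ((180,300),(190,260))
    m2=np.zeros_like(m);m2[y[0]:y[1],x[0]:x[1]]=m[y[0]:y[1],x[0]:x[1]]
    pts=cv2.convexHull(cv2.findNonZero(m2)).reshape(-1,2)
    P=imaging.camera_params(n);w=np.array([atz(P,p,.004)[:2] for p in pts])
    if n=="top":print("mat",cv2.minEnclosingCircle((w*1000).astype(np.float32)))
    e=cv2.fitEllipse(pts.astype(np.float32)); print(n,e,"mat",atz(P,e[0],.004))
print("jar",atz(T,(205.5,230),.07),"flange",atz(T,(343,242),.045))
print("redbar top",atz(T,(374,190),.24), "cams",ray(T,(256,192))[0],ray(S,(256,192))[0])
E
```

```text
(array([0.552 , 0.3581, 0.2039]), [np.float64(0.0006235710865056389), np.float64(0.0006235710865056788)]) (array([0.5218, 0.2398, 0.2272]), [np.float64(0.0012130519323201086), np.float64(0.0012130519323201904)]) [0.5369 0.299  0.2155] 75.68132627343365 0.12431491642996327
[0.5474 0.3491 0.24  ] [0.5212 0.2371 0.24  ] [0.5343 0.2931 0.24  ] 0.11496913411164468 76.85628282668638
cbL [0.6332 0.3344 0.245 ]
cbR [0.6172 0.2282 0.245 ]
tipL [0.5159 0.3418 0.245 ]
tipR [0.4978 0.2639 0.245 ]
plate [array([0.6657, 0.2071, 0.012 ]), array([0.4958, 0.369 , 0.012 ]), array([0.4715, 0.2454, 0.012 ])]
mat ((549.965087890625, 20.82971954345703), 106.92977905273438)
top ((265.84674072265625, 183.80938720703125), (57.44976806640625, 57.8939094543457), 75.42845916748047) mat [0.549  0.0206 0.004 ]
scene ((236.57449340820312, 224.94215393066406), (44.47026062011719, 56.42095184326172), 86.1307144165039) mat [0.5546 0.0267 0.004 ]
jar [0.3765 0.2302 0.07  ] flange [ 0.3398 -0.2543  0.045 ]
redbar top [ 0.5048 -0.3147  0.24  ] cams [0.3618 0.0364 1.5432] [1.1147 1.0044 1.4199]
```

```bash
python3 -m pendant '[[0,0,5,0,0,0,1],[0,0,5,0,0,0,1],[1,5,5,0,0,6,1],[2,5,5,0,0,6,1],[2,5,0,0,0,6,1],[2,5,0,0,0,6,1],[2,5,0,0,0,6,1],[2,5,0,0,0,6,1]]'
python3 -m pendant '[[2,5,0,0,0,6,1],[2,5,0,0,0,6,1],[2,5,0,0,0,5,1],[2,5,0,0,0,0,1],[2,5,0,0,0,0,1],[1,5,0,0,0,0,1],[0,5,0,0,0,0,1],[0,0,0,0,0,0,1]]'
```

```text
time: 0.9
tool_pos: [0.3292, -0.2411, 0.3852]
ee_rot: [-3.141, -0.0, 1.072]
wrist_force: [0.3, -0.2, 0.4]
width: 0.0941
finger_force: 0.0
time: 1.7
tool_pos: [0.431, 0.0936, 0.3846]
ee_rot: [-3.139, -0.001, 1.375]
wrist_force: [-0.1, -0.7, 0.8]
width: 0.0942
finger_force: 0.0
```

```bash
python3 -m pendant '[[0.5,4,0,0,0,0,1],[0.5,4,0,0,0,0,1],[0.5,4,0,0,0,0,1],[0,4,0,0,0,0,1],[0,0,0,0,0,0,1],[0,0,0,0,0,0,1]]'
python3 - <<'E'
from m import *
im,P=snap("wrist","pics/w1.png"); import pickle; pickle.dump(P,open("w1.pkl","wb"));print(P["R"],ray(P,(256,192))[0],robot.get_obs()["tool_pos"]); print(proj(P,np.array([.534,.293,.24])))
E
```

```text
time: 2.3
tool_pos: [0.4468, 0.2478, 0.3848]
ee_rot: [-3.141, 0.002, 1.365]
wrist_force: [-0.3, -0.7, -0.7]
width: 0.094
finger_force: 0.0
[[ 0.9789 -0.2043 -0.0007]
 [-0.1985 -0.9519  0.2332]
 [-0.0484 -0.2282 -0.9724]] [0.4605 0.3132 0.5527] [0.4469 0.2472 0.3853]
[318.7486 131.1402]
```

View pics/w1.png

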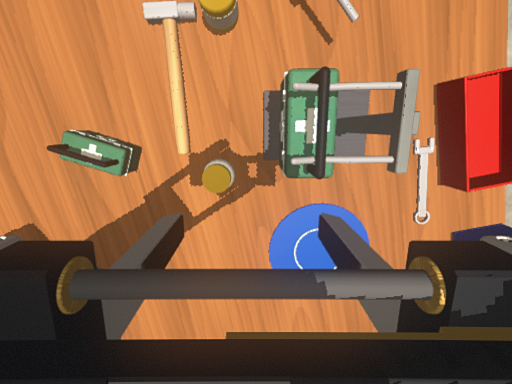

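The wrist view shows the bar from (324,70) to (320,175), the prongs hooked under it, and the crossbar from (411,70) to (402,171). Next is a second view for parallax.

```bash
python3 -m pendant '[[4,1,0,0,0,0,1],[4,1,0,0,0,0,1],[1,1,0,0,0,0,1],[0,0,0,0,0,0,1],[0,0,0,0,0,0,1],[0,0,0,0,0,0,1]]'
python3 - <<'E'
from m import *
im,P=snap("wrist","pics/w2.png"); import pickle; pickle.dump(P,open("w2.pkl","wb"))
P1=pickle.load(open("w1.pkl","rb"));c=np.array([.534,.293,.24])
a,b=proj(P1,c),proj(P,c);print(a,b)
i1=cv2.imread("pics/w1.png")[55:195,260:400];i2=cv2.imread("pics/w2.png")
y0,x0=max(0,int(b[1])-70),int(b[0])-58;print(x0,y0);i2=i2[y0:y0+140,x0:x0+140]
cv2.imwrite("pics/c2.png",np.hstack([cv2.resize(i,(400,400),interpolation=2) for i in(i1,i2)]))
E
```

```text
time: 2.95
tool_pos: [0.5361, 0.277, 0.387]
ee_rot: [3.14, -0.001, 1.364]
wrist_force: [1.0, 0.4, 0.8]
width: 0.0938
finger_force: 0.0
[318.7486 131.1402] [245.9694 172.4245]
187 102
```

View pics/c2.png

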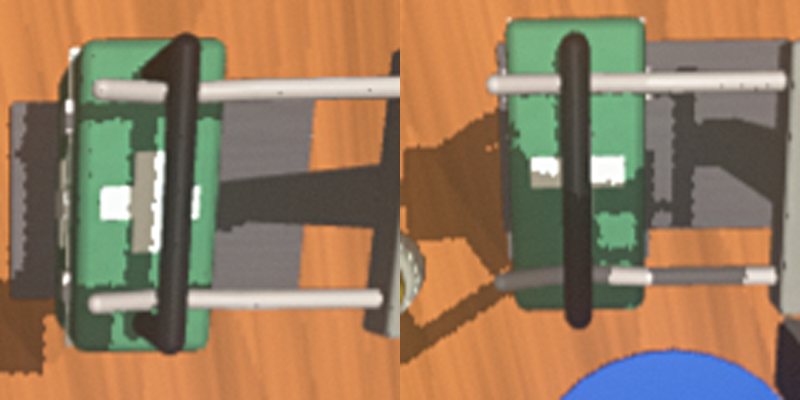

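Crop: left view bar from (188,34) to (170,353), right view from (574,32) to (578,328), with the prongs symmetric about the bar middle.

```bash
python3 - <<'E'
from m import *
import pickle
P1,P2=[pickle.load(open(f"w{i}.pkl","rb")) for i in(1,2)]
k=140/400
l=lambda x,y:((x+.5)*k-.5+260,(y+.5)*k-.5+55)
r=lambda x,y:((x+.5-400)*k-.5+187,(y+.5)*k-.5+102)
a=tri((P1,l(188,36)),(P2,r(574,34)));b=tri((P1,l(170,351)),(P2,r(578,326)));print(a,b,(a[0]+b[0])/2,np.degrees(np.arctan2(*(a[0]-b[0])[[1,0]])))
for n,p,q in [("tipL",l(98,87),r(493,85)),("tipR",l(94,301),r(500,284)),("xL",l(182,90),r(575,83)),("xR",l(172,300),r(578,277))]:print(n,tri((P1,p),(P2,q)))
# four views
print(tri((P1,l(188,36)),(P2,r(574,34)),(T,ct(62,198)),(S,cs(655,178))),tri((P1,l(170,351)),(P2,r(578,326)),(T,ct(238,241)),(S,cs(598,42))))
o=robot.get_obs();print(o["tool_pos"],o["ee_rot"])
# mat from w2: blue centroid circle not whole; mat in w1 white circle centre approx
E
```

```text
(array([0.5497, 0.357 , 0.2426]), [np.float64(0.00028983103881585027), np.float64(0.000289831038815828)]) (array([0.5265, 0.2408, 0.2416]), [np.float64(0.0001401932951130189), np.float64(0.00014019329511304592)]) [0.5381 0.2989 0.2421] 78.67063812601016
tipL (array([0.5145, 0.3455, 0.2436]), [np.float64(0.0005706880807343485), np.float64(0.0005706880807342788)])
tipR (array([0.4991, 0.2675, 0.2473]), [np.float64(0.0006867217884610829), np.float64(0.0006867217884610823)])
xL (array([0.5462, 0.339 , 0.2384]), [np.float64(5.224929899122831e-05), np.float64(5.2249298991233804e-05)])
xR (array([0.5308, 0.2609, 0.2389]), [np.float64(5.147666340884494e-05), np.float64(5.147666340878348e-05)])
(array([0.5535, 0.3594, 0.2093]), [np.float64(0.005923418836010502), np.float64(0.0038799595778939043), np.float64(0.0033316297701147944), np.float64(0.0017609874577785352)]) (array([0.5248, 0.2394, 0.2315]), [np.float64(0.00377418483789852), np.float64(0.0021710481269395974), np.float64(0.002605667621606734), np.float64(0.004104410401302858)])
[0.536  0.2772 0.3871] [ 3.1397 -0.001   1.3641]
```

```bash
python3 -m pendant '[[0.2,2.2,0,0,0,0.5,0.7],[0,0,-3,0,0,0,0.7],[0,0,-3,0,0,0,0.7],[0,0,-3,0,0,0,0.7],[0,0,-3,0,0,0,0.7],[0,0,-2,0,0,0,0.7],[0,0,0,0,0,0,0.7],[0,0,0,0,0,0,0.7]]'
```

```text
time: 3.8
tool_pos: [0.5383, 0.3, 0.2468]
ee_rot: [3.141, -0.001, 1.374]
wrist_force: [-0.2, -0.5, 0.2]
width: 0.0657
finger_force: 0.0
```

```bash
python3 -m pendant '[[0,0,-1.4,0,0,0,0.6],[0,0,0,0,0,0,0.4],[0,0,0,0,0,0,0],[0,0,0,0,0,0,0],[0,0,0,0,0,0,0],[0,0,0,0,0,0,0],[0,0,0,0,0,0,0],[0,0,0,0,0,0,0]]'
```

```text
time: 4.6
tool_pos: [0.5388, 0.3002, 0.2317]
ee_rot: [3.141, -0.0, 1.374]
wrist_force: [-0.6, 0.5, 0.2]
width: 0.0114
finger_force: 30.0
```

Gripped (11.4 mm, 30 N). Raising about 24 mm.

```bash
python3 -m pendant '[[0,0,0.6,0,0,0,0],[0,0,0.6,0,0,0,0],[0,0,0.6,0,0,0,0],[0,0,0.6,0,0,0,0],[0,0,0,0,0,0,0],[0,0,0,0,0,0,0]]'
```

```text
time: 5.2
tool_pos: [0.5388, 0.3002, 0.2558]
ee_rot: [3.141, -0.0, 1.374]
wrist_force: [1.8, 0.2, -3.5]
width: 0.0108
finger_force: 30.0
```

```bash
python3 -m pendant '[[-1,0.2,0,0,0,0,0],[-1,0.2,0,0,0,0,0],[-1.5,0.3,0,0,0,0,0],[-1.5,0.3,0,0,0,0,0],[-1.5,0.3,0,0,0,0,0],[-1.5,0.3,0,0,0,0,0],[-1.5,0.3,0,0,0,0,0],[-1,0.2,0,0,0,0,0]]'
```

```text
time: 6.0
tool_pos: [0.4321, 0.3216, 0.2558]
ee_rot: [3.141, -0.0, 1.374]
wrist_force: [-0.6, 0.5, -2.6]
width: 0.0112
finger_force: 30.0
```

```bash
python3 -m pendant '[[0,0,1.5,0,0,0,0],[0,0,2,0,0,0,0],[0,0,2,0,0,0,0],[0,0,2,0,0,0,0],[0,0,2,0,0,0,0],[0,0,2,0,0,0,0],[0,0,2,0,0,0,0],[0,0,1.5,0,0,0,0]]'
python3 - <<'E'
from m import *
import pickle
a,_=snap("scene","pics/s2.png");b,_=snap("top","pics/t2.png")
cv2.imwrite("pics/st2.png",np.hstack([cv2.resize(i[:,:,::-1],(400,300)) for i in(a,b)]))
P1=pickle.load(open("w1.pkl","rb"))
im=cv2.imread("pics/w1.png");h=cv2.cvtColor(im,cv2.COLOR_BGR2HSV);m=cv2.inRange(h,(105,120,60),(125,255,255));m[:200]=0;m[262:]=0;m[:,:265]=0;m[:,375:]=0
w=[]
for y in range(207,230,3):
    xs=np.where(m[y])[0]
    for x in(xs[0]-.5,xs[-1]+.5):w.append(atz(P1,(x,y),.004)[:2])
w=np.array(w);s=np.linalg.lstsq(np.c_[2*w,np.ones(len(w))],(w**2).sum(1),rcond=None)[0]
print("mat w1",s[:2],np.sqrt(s[2]+s[:2]@s[:2]))
# white ring in top view
t=cv2.imread("pics/top.png")[155:213,237:296];ys,xs=np.where(t.min(2)>130)
q=np.array([atz(T,(x+237,y+155),.004)[:2] for x,y in zip(xs,ys)]);d=np.hypot(*(q-[.549,.0206]).T);q=q[(d>.045)&(d<.065)]
s=np.linalg.lstsq(np.c_[2*q,np.ones(len(q))],(q**2).sum(1),rcond=None)[0];print("ring",s[:2],np.sqrt(s[2]+s[:2]@s[:2]),len(q))
E
```

```text
time: 6.8
tool_pos: [0.4344, 0.321, 0.4084]
ee_rot: [3.138, -0.002, 1.373]
wrist_force: [-0.2, 0.2, -2.1]
width: 0.0114
finger_force: 30.0
mat w1 [0.551  0.0237] 0.1083957645715065
ring [0.5505 0.0218] 0.05351834476667784 117
```

View pics/st2.png

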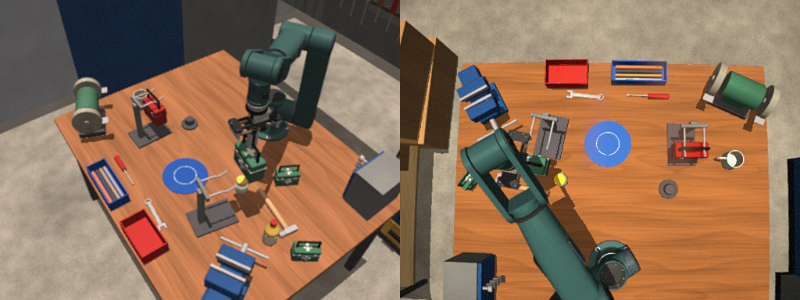

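The case is in the gripper and clear of the empty prongs; the red case is still hanging. Mat centre is (0.5505, 0.022).

```bash
python3 -m pendant '[[0.5,-1.5,0,0,0,0,0],[1,-3,0,0,0,0,0],[2,-4.5,0,0,0,0,0],[2,-5,0,0,0,0,0],[2,-5,0,0,0,0,0],[2,-5,0,0,0,0,0],[1.5,-4,0,0,0,0,0],[0.6,-1.9,0,0,0,0,0]]'
python3 -m pendant '[[0,0,-3,0,0,0,0],[0,0,-3,0,0,0,0],[0,0,-3,0,0,0,0],[0,0,-3,0,0,0,0],[0,0,-3,0,0,0,0],[0,0,-2,0,0,0,0],[0,0,-1,0,0,0,0],[0,0,0,0,0,0,0]]'
```

```text
time: 7.7
tool_pos: [0.546, 0.0277, 0.4033]
ee_rot: [-3.139, 0.003, 1.368]
wrist_force: [-0.3, -0.2, -1.7]
width: 0.0111
finger_force: 30.0
time: 8.5
tool_pos: [0.544, 0.0321, 0.2229]
ee_rot: [-3.137, 0.001, 1.373]
wrist_force: [-0.5, 0.4, -2.7]
width: 0.0105
finger_force: 30.0
```

```bash
python3 -m pendant '[[0.6,-1,0,0,0,0,0],[0,0,-2,0,0,0,0],[0,0,-2,0,0,0,0],[0,0,-1,0,0,0,0],[0,0,0,0,0,0,0],[0,0,0,0,0,0,0],[0,0,0,0,0,0,0]]'
python3 - <<'E'
from m import *
a,_=snap("scene","pics/s3.png");b,_=snap("wrist","pics/w3.png")
cv2.imwrite("pics/c3.png",np.hstack([cv2.resize(a[150:300,160:310,::-1],(400,400),interpolation=2),cv2.resize(b[:,:,::-1],(400,400))]))
print(robot.get_obs()["tool_pos"])
E
```

```text
time: 9.2
tool_pos: [0.5524, 0.0228, 0.1773]
ee_rot: [3.138, -0.0, 1.374]
wrist_force: [0.4, -0.4, -2.3]
width: 0.011
finger_force: 30.0
[0.5522 0.0229 0.177 ]
```

View pics/c3.png

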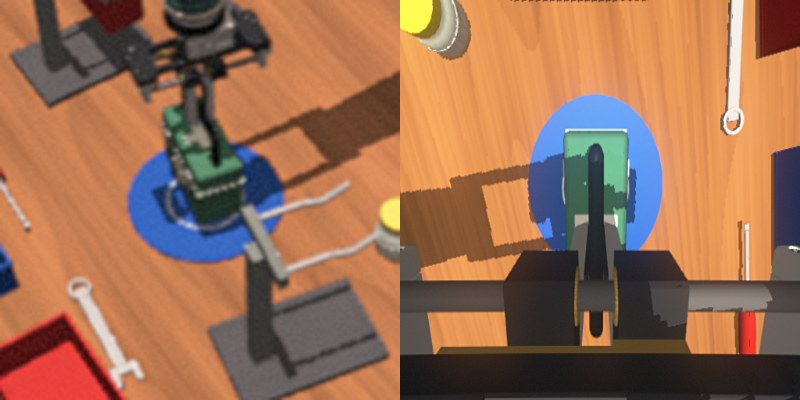

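The case hangs upright above the middle of the mat: scene crop at (205,165), wrist crop shows it inside the blue disc. Lowering gently.

```bash
python3 -m pendant '[[-0.1,-0.1,-1,0,0,0,0],[0,0,-1,0,0,0,0],[0,0,-0.5,0,0,0,0],[0,0,-0.2,0,0,0,0],[0,0,-0.1,0,0,0,0],[0,0,-0.1,0,0,0,0],[0,0,0,0,0,0,0]]'
```

```text
time: 10.0
tool_pos: [0.5506, 0.0219, 0.1467]
ee_rot: [3.141, -0.0, 1.374]
wrist_force: [-0.4, -0.3, -2.6]
width: 0.011
finger_force: 30.0
```

```bash
python3 -m pendant '[[0,0,-0.1,0,0,0,0],[0,0,-0.1,0,0,0,0],[0,0,0,0,0,0,0],[0,0,0,0,0,0,0]]'
```

```text
time: 10.4
tool_pos: [0.551, 0.022, 0.1459]
ee_rot: [3.139, -0.001, 1.374]
wrist_force: [-1.2, 1.1, 3.3]
width: 0.0114
finger_force: 30.0
```

Contact made (the force flipped to +3.3 N). Releasing and withdrawing straight up.

```bash
python3 -m pendant '[[0,0,0,0,0,0,0.3],[0,0,0,0,0,0,0.6],[0,0,0,0,0,0,0.6],[0,0,0,0,0,0,0.6],[0,0,0,0,0,0,0.6]]' && python3 -m pendant '[[0,0,1,0,0,0,0.6],[0,0,2,0,0,0,0.6],[0,0,3,0,0,0,0.6],[0,0,4,0,0,0,0.6],[0,0,4,0,0,0,0.6],[0,0,4,0,0,0,0.6],[0,0,4,0,0,0,0.6],[-3,0,0,0,0,0,0.6]]'
python3 -m pendant '[[-4,0,0,0,0,0,0.6],[-4,0,0,0,0,0,0.6],[-4,0,0,0,0,0,0.6],[-4,0,0,0,0,0,0.6],[0,0,0,0,0,0,0.6],[0,0,0,0,0,0,0.6]]'
python3 - <<'E'
from m import *
a,_=snap("scene","pics/s4.png");b,_=snap("top","pics/t4.png")
cv2.imwrite("pics/c4.png",np.hstack([cv2.resize(a[120:320,130:330,::-1],(400,400),interpolation=2),cv2.resize(b[130:240,210:320,::-1],(400,400),interpolation=2)]))
E
```

```text
time: 10.9
tool_pos: [0.5503, 0.0219, 0.1443]
ee_rot: [-3.141, 0.0, 1.374]
wrist_force: [0.9, -0.1, -0.5]
width: 0.0476
finger_force: 0.0
time: 11.7
tool_pos: [0.5239, 0.0216, 0.3709]
ee_rot: [3.13, -0.002, 1.373]
wrist_force: [0.7, -0.4, -0.1]
width: 0.0564
finger_force: 0.0
time: 12.3
tool_pos: [0.3603, 0.0219, 0.3659]
ee_rot: [3.138, -0.0, 1.373]
wrist_force: [1.5, 0.0, 0.9]
width: 0.0564
finger_force: 0.0
```

View pics/c4.png

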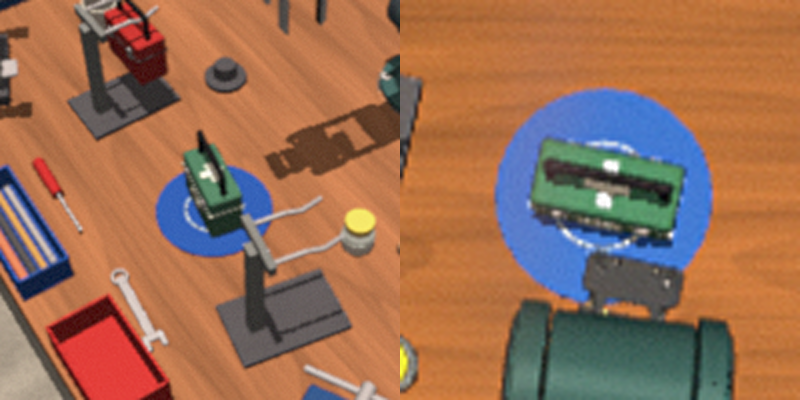

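The case stands upright, centred in the white ring (top crop about (608,192), ring centre about (604,195)). The red case still hangs, nothing else has moved, and the gripper is clear. Handing in.

```bash
python3 -c "
from bench import robot
print(robot.close_job())"
```

```text
the job is handed in; nothing more can be done
None
```

The green first-aid case is off its hanger and was set down gently; it stands upright in the middle of the blue mat. The red case still hangs, nothing else looks moved in the last pictures, and the job was handed in after about 12 s of the allowed 54 s.

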